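# Set an overhanging shelf plank under the bench drill and hold it

### The arm

A 6-joint arm with a two-finger parallel gripper is mounted at the origin on the work surface. World frame = base frame: x ahead of the robot, y to its left, z up, the work surface at z = 0. Lengths are in m, angles in degrees, forces in N, time in s.
With the tool pointing down it reaches from about 0.4 to 0.825 m from the base axis. Payload 7 kg.
Tool frame: the origin (TCP) lies midway between the tips of the shut fingers; the grasp point (between the pads) lies 19 mm behind it (grip_depth is the distance from the TCP to the grasp point, in m); z points along the fingers, y is the direction in which the jaws open and shut (so a half turn about z gives the same grasp; the last joint's range is limited). The gripper opens to 88 mm and grips with 3 to 60 N. Pads are 19 mm wide; open, the fingers measure 130 mm over their backs; the gripper's body (78 mm by 193 mm) begins 47 mm behind the grasp point.
Start: joints at [92.023, 20.546, 0.682, 0, -70.136, -16.507], TCP at [0.169, 0.654, 0.227] pointing down, gripper open.
Joint ranges: [-176.03, 176.03], [-82.01, 121.73], [-58.28, 71.71], [-173.87, 95.51], [-174.79, -0.11], [-173.66, 173.66]. Speed limits (degrees/s): [136.94, 136.94, 172.46, 180, 180, 180].

### API

Orientations are given as [roll, pitch, yaw] about the fixed x, y, z axes, in that order (R = Rz(yaw) Ry(pitch) Rx(roll)).
In Python, from plant import * gives the robot as it stands.
- The arm moves only by the shell command python3 -m inch 'ROWS'. ROWS is JSON, a list of rows, each an object of numbers: "ax", "ay", "az": the turn, a rotation vector about the tool's x, y, z in degrees; "dx", "dy", "dz": the shift along the tool's x, y, z in mm; "fingers": the finger opening in mm, from 0 to 87.6. In form: [{"ax": .., "ay": .., "az": .., "dx": .., "dy": .., "dz": .., "fingers": ..}, ...]. A call has 1 to 8 rows; each row is the pose to reach, as a shift and turn from the pose commanded when the call began, along the tool's axes at that moment; what a row does not reach only later rows make up. A row lasts 1/8 s, in which the tool goes at most 62.5 mm and 10.7 degrees, less where a joint would pass 70% of its speed; a pose out of reach is approached as far as the arm can. A call with a gripper value outside its range is refused whole. The fingers move at their own pace and stop on an object; the grip force is fixed at half the most. Time passes only in rows, so rows that repeat a pose let the fingers close. It gives the time, the measured TCP pose, the force and the opening at its end, in the units of the state.
- get_obs(): the state, without advancing time (a new reading comes with each control period).
- snapshot(name): name is "scene" or "top" or "wrist"; returns a dict with "image" (480x640x3 uint8, red, green, blue), "fx", "fy", "cx", "cy" (pixels), "k1" (the pictures are not rectified: a ray, as slopes to the right and down, at radius r is drawn at 1 + k1 r^2 times it, then the intrinsics apply), "rvec" (rotation vector, rad) and "tvec" (3), from world to camera coordinates, as OpenCV has them. Camera axes: x right, y down, z forward; pixel columns grow to the right and rows downward; lengths in m; the calibration is good to about 2 mm. A picture is of the moment at which its call begins. There is no depth.
- close_job(): hands the job in, once; it reports no verdict.
Trained networks look in the newest picture that a camera, given by its name, has taken for a name from the list of things; names that differ only in an ending like _2 or _b are one class to them, and where a whole thing is asked for, a point or a joint stands for the part that bears it (a point fixed in the world has none). Each returns a list of dicts, best first, with "score" (0 to 1); they miss things now and then, are a little off and sometimes report something else, mostly with a low value. They report only what shows in the picture. A call takes as long as a camera call.
- search_frame(target, camera): "bbox" ([centre column, centre row, width, height] in pixels, round what is visible of it).
- trace(target, camera): "mask" (480x640 bool, what is visible of it) and "bbox" ([centre column, centre row, width, height] in pixels, round what is visible of it).
- landmark_of(target, camera): "position" ([column, row] in pixels: a listed point, or the origin of a listed thing).
The state is a dict: "clock": time; "joint_pos": joint angles; "qvel": joint speeds; "tau": joint torques, N m; "tool_pos": TCP position; "orientation": TCP orientation; "force": force on the tool from outside, world axes, zero at the start; "moment": the same for the moment, N m; "opening": finger opening in m.
Only numpy, scipy, OpenCV 4.12 (cv2) and the standard library are available. Lean on these libraries where they do the work, as an engineer would, in place of code of your own. Each camera call takes 0.05 s, during which the arm holds its last target.

### The job

Slide the wooden shelf plank outward along its stand, keeping it lying on the stand and level, until the pencil cross near its outer end is right under the tip of the bench drill's bit, with the plank still straight along the stand. So far out the plank tips over by itself, so finish while still holding it with the fingers, level and still, touching the drill with nothing. Leave the other things on the desk where they are.

Things in the scene. Friction and masses are not known exactly. Their poses are not given: they have to be found in the camera images.
- stand: the fixed stand: a mint-green steel beam 260 mm long, 36 mm wide, its flat top 70 mm above the desk, with a foot plate 200 x 90 x 12 mm; origin on the desk under its centre; x runs along the beam outward, towards the drill (roughly the robot's left), z up
- stand_edge (a point): middle of the upper edge at the stand's outer end, where the overhang begins (130 mm from the stand's centre along its x, 70 mm above the desk)
- plank_centre (a point): centre (also in thickness) of the loose shelf plank, plain brown wood, 340 x 64 x 18 mm, 0.22 to 0.37 kg, evenly heavy, lying on the stand; its x runs along it towards the end with the cross, z up; its middle is 79 mm above the desk when flat. Can be gripped across its 64 mm width. With the cross under the bit, the centre is 20 to 55 mm beyond the stand's end: it tips unless held
- plank_cross (a point): middle of the dark pencil cross on the plank's upper face, 145 mm from the plank's centre along its x (25 mm from the outer end), on its midline, 9 mm above the centre
- drill_tip (a point): tip of the bit (6 mm thick, pointing down) of the fixed bench drill: cream head on a steel column on a grey base plate. The tip is 102 mm above the desk (14 mm above the plank's face), 165 to 200 mm outward of the stand's end, up to 10 mm off its midline. Chuck (36 mm wide) from 150 mm up, head (70 mm wide) from 215 mm, both centred on the bit; column 140 mm further outward
- screwdriver_mid (a point): a loose screwdriver, about 190 mm long, lying beside the stand on the side away from the robot; to be left alone
- tape_mid (a point): a roll of paper tape, 90 mm across and 24 mm high, lying flat beside the stand on the side away from the robot; to be left alone
- bracket_mid (a point): a small steel angle bracket, 90 x 30 mm foot and 64 mm high, on the robot's side of the stand; to be left alone
- offcut_mid (a point): a short wooden offcut 75 x 64 x 18 mm, on the robot's side of the stand, flat on the desk; to be left alone
- jar_mid (a point): a screw jar with steel cap, 70 mm across, 80 mm high, beyond the stand; to be left alone
- bottle_mid (a point): a clear plastic bottle, 64 mm across, 210 mm high, far on the robot's right; to be left alone
- mug_mid (a point): a white mug, 80 mm across, 90 mm high, on the robot's right; to be left alone

How it is judged (in metres and radians):
At the end, for the whole second after the job is handed in: the cross is within 7 mm horizontally of the drill tip; the plank is level (0.06 rad), on the stand (middle 74 to 85 mm above the desk), straight along it (0.12 rad) and still; the fingers hold it (over 0.5 N); plank and robot do not touch the drill (horizontal distance between plank_cross and drill_tip below 0.007 m and angle between the x axis of plank_centre and the x axis of stand, either way round below 0.12 rad and angle between plank_centre's own z axis and vertical below 0.06 rad and height (world z) of plank_centre between 0.074 and 0.085 m and contact force between the fingers and plank above 0.5 N and contact force between each of plank, the arm, the fingers and drill below 0.2 N and linear speed of plank below 0.01 m/s); the arm keeps its last pose, push and grip.
It fails at once if the plank tips by more than 0.25 rad (14 degrees) (angle between plank_centre's own z axis and vertical above 0.25 rad).
It fails at once if the plank is lifted off the stand (its middle over 95 mm above the desk) (height (world z) of plank_centre above 0.095 m).
It fails at once if the plank falls off the stand (its middle below 55 mm) (height (world z) of plank_centre below 0.055 m).
It fails at once if another thing on the desk is moved by more than 30 mm (distance of any of screwdriver_mid, tape_mid, bracket_mid, offcut_mid, jar_mid, bottle_mid, mug_mid from where it was at the start of the episode above 0.03 m).
It also fails if it takes over 38 s, if anything falls off the work surface, if the arm or the gripper's body presses on something with over 40 N, if the wrist force passes 120 N, or if a joint passes its speed limit or range.

## Working session

There is one attempt and no reset: what is moved stays moved. The work goes in short steps, Python scripts to look and compute and a shell command to move; the robot and the scene stay as the last step left them, time stands still between calls to the robot, and variables do not carry over. Pictures are saved under pics/ and viewed, and the job is handed in when it is done.

```bash
mkdir -p pics; ls; cat > h.py <<'E'
from plant import *
import numpy as np, cv2
def save(n,f):
    s=snapshot(n); cv2.imwrite('pics/'+f,s['image'][:,:,::-1]); return s
def ray(s,px):
    u=np.array([(px[0]-s['cx'])/s['fx'],(px[1]-s['cy'])/s['fy']])
    p=u.copy()
    for _ in range(30): p=u/(1+s['k1']*(p@p))
    R=cv2.Rodrigues(np.array(s['rvec'],float))[0]; t=np.array(s['tvec'],float).ravel()
    return -R.T@t, R.T@np.array([p[0],p[1],1.])
def onz(s,px,z):
    o,d=ray(s,px); return o+d*(z-o[2])/d[2]
def proj(s,P):
    R=cv2.Rodrigues(np.array(s['rvec'],float))[0]; c=R@np.array(P,float)+np.array(s['tvec'],float).ravel()
    p=c[:2]/c[2]; p=p*(1+s['k1']*(p@p)); return np.array([p[0]*s['fx']+s['cx'],p[1]*s['fy']+s['cy']])
def tri(rs):
    A=np.zeros((3,3));b=np.zeros(3)
    for o,d in rs:
        d=d/np.linalg.norm(d);M=np.eye(3)-np.outer(d,d);A+=M;b+=M@o
    return np.linalg.solve(A,b)
E
python3 - <<'E'
from h import *
np.set_printoptions(precision=4,suppress=True)
Z=dict(stand_edge=.07,plank_centre=.079,plank_cross=.088,drill_tip=.102,bracket_mid=.03,offcut_mid=.009,tape_mid=.012,screwdriver_mid=.01,jar_mid=.04,stand=0)
R={}
for c in ['scene','top','wrist']:
    s=save(c,c+'0.png'); o,d=ray(s,(320,240)); print(c,o,d/np.linalg.norm(d))
    for t in Z:
        try:
            r=landmark_of(t,c)
        except Exception as e: print(e);continue
        for q in r[:2]:
            print(c,t,round(q['score'],2),np.array(q['position']),onz(s,q['position'],Z[t]))
        if r and r[0]['score']>.4: R.setdefault(t,[]).append(ray(s,r[0]['position']))
for t in R:
    if len(R[t])>1: print(t,tri(R[t]))
print(get_obs())
E
```

```text
pics
scene [1.0785 0.2466 0.9466] [-0.4994 -0.329  -0.8015]
scene stand_edge 0.84 [360.9 267. ] [0.5433 0.0016 0.07  ]
scene plank_centre 0.82 [310.8 234. ] [ 0.5355 -0.1362  0.079 ]
scene plank_cross 0.63 [361.9 263.2] [0.5447 0.0034 0.088 ]
scene drill_tip 0.72 [423.8 304.8] [0.5701 0.1615 0.102 ]
scene bracket_mid 0.81 [394.3 249. ] [0.4316 0.0294 0.03  ]
scene offcut_mid 0.65 [313.3 204.4] [ 0.4092 -0.216   0.009 ]
scene tape_mid 0.79 [321.3 319. ] [ 0.6714 -0.0161  0.012 ]
scene tape_mid 0.61 [425.5 302.7] [0.509  0.1532 0.012 ]
scene screwdriver_mid 0.78 [267.2 286.7] [ 0.6715 -0.1633  0.01  ]
scene jar_mid 0.96 [202.7 240.3] [ 0.6691 -0.3536  0.04  ]
scene stand 0.95 [316.3 255.7] [ 0.5326 -0.1231 -0.    ]
top [ 0.4473 -0.1086  1.1426] [ 0.1069 -0.0004 -0.9943]
top plank_centre 0.7 [333.3 251.4] [ 0.5379 -0.1354  0.079 ]
top plank_centre 0.21 [260.8 250.7] [0.5426 0.0108 0.079 ]
top plank_cross 0.56 [261.3 250.2] [0.5428 0.0088 0.088 ]
top drill_tip 0.76 [185.5 237.7] [0.5698 0.1588 0.102 ]
top bracket_mid 0.91 [263.5 317.2] [0.4075 0.0124 0.03  ]
top offcut_mid 0.57 [369.7 31
[... 523 characters left out ...]
 0.1604 0.1001]
bracket_mid [ 0.4052  0.0185 -0.0089]
offcut_mid [ 0.4068 -0.2139  0.0077]
tape_mid [ 0.6738 -0.0133  0.0186]
screwdriver_mid [ 0.6811 -0.1535  0.0323]
jar_mid [ 0.6752 -0.3483  0.0514]
stand [ 0.5309 -0.1268 -0.0046]
{'clock': 1.65, 'joint_pos': array([ 92.0241,  20.5494,   0.6815,  -0.0001, -70.134 , -16.508 ]), 'qvel': array([-0.0168,  0.0455,  0.0085, -0.028 , -0.0773, -0.1389]), 'tau': array([  0.0008, -58.2362,  29.3275,   7.0024,   0.0122,  -0.    ]), 'tool_pos': array([0.1688, 0.6535, 0.2265]), 'orientation': array([179.9982,  -0.0004, -14.484 ]), 'force': array([-0.9365,  0.2204, -1.0274]), 'moment': array([-0.0555, -0.0056, -0.0452]), 'opening': 0.08786625158412238}
```

View pics/scene0.png

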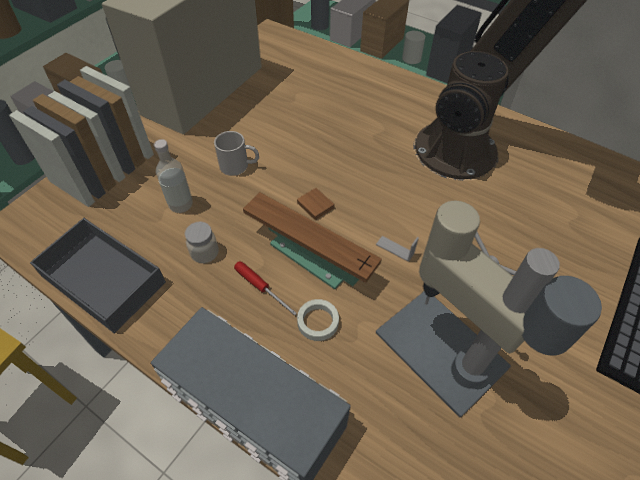

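View pics/top0.png

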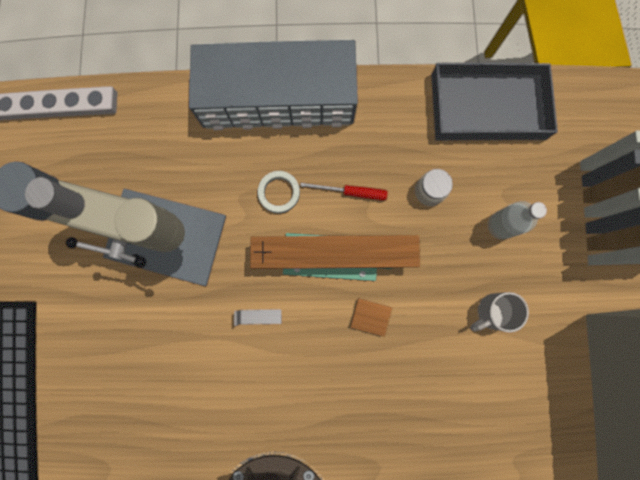

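```bash
python3 - <<'E'
from h import *
np.set_printoptions(precision=4,suppress=True)
s=save('scene','s1.png');t=save('top','t1.png')
cv2.imwrite('pics/zs.png',cv2.resize(s['image'][215:335,350:510,::-1],None,fx=5,fy=5,interpolation=cv2.INTER_CUBIC))
cv2.imwrite('pics/zt.png',cv2.resize(t['image'][200:300,240:440,::-1],None,fx=4,fy=4,interpolation=cv2.INTER_CUBIC))
for z in(.2,.25,.3): print(z,onz(t,(145,262),z),onz(t,(117,250),z),onz(t,(70,243),z))
for n in ['plank_centre','stand']:
  for c,S,z in (('top',t,.088 if n[0]=='p' else .012),('scene',s,.088 if n[0]=='p' else .012)):
    r=trace(n,c)
    if not r: print('none');continue
    m=r[0]['mask'].astype(np.uint8);np.save(f'm_{n}_{c}.npy',m)
    cn=max(cv2.findContours(m,0,1)[0],key=cv2.contourArea)[:,0,:]
    W=np.array([onz(S,p,z)[:2] for p in cn])
    rc=cv2.minAreaRect((W*1000).astype(np.float32)); print(n,c,r[0]['score'],rc)
E
```

```text
0.2 [0.5158 0.2081 0.2   ] [0.5387 0.261  0.2   ] [0.5535 0.3518 0.2   ]
0.25 [0.5121 0.1913 0.25  ] [0.5338 0.2414 0.25  ] [0.5478 0.3274 0.25  ]
0.3 [0.5085 0.1745 0.3   ] [0.529  0.2217 0.3   ] [0.5422 0.303  0.3   ]
plank_centre top 0.86 ((537.0416259765625, -137.6490478515625), (338.7378234863281, 64.88388061523438), 89.15898895263672)
plank_centre scene 0.78 ((544.4340209960938, -135.82864379882812), (343.5462951660156, 74.9051513671875), 89.24774932861328)
stand top 0.77 ((496.6379089355469, -126.76805114746094), (200.80645751953125, 27.754383087158203), 88.62732696533203)
stand scene 0.63 ((561.7437744140625, -122.70296478271484), (228.61972045898438, 53.99492645263672), 87.14830017089844)
```

View pics/zs.png

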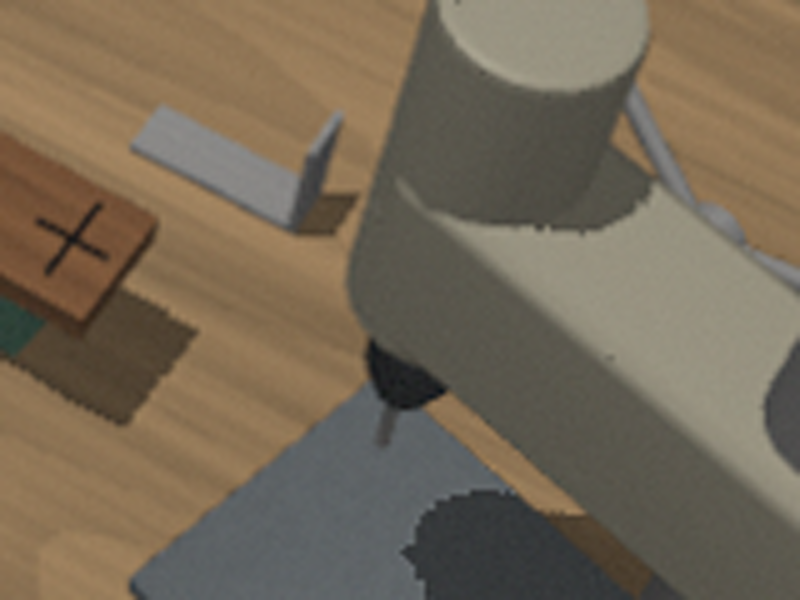

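View pics/zt.png

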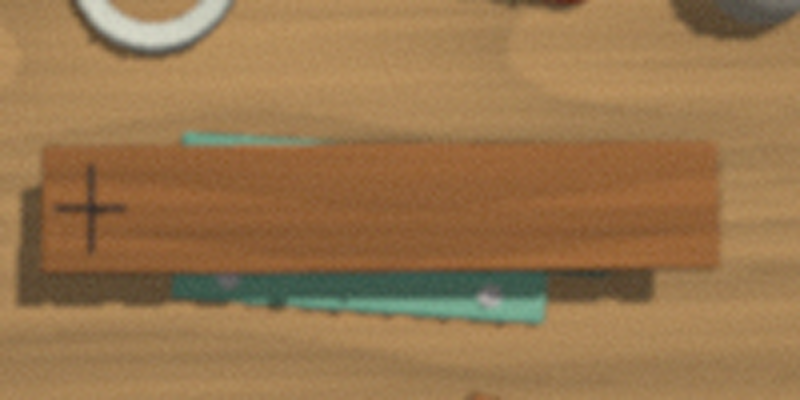

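```bash
python3 - <<'E'
from h import *
np.set_printoptions(precision=4,suppress=True)
t=snapshot('top');s=snapshot('scene')
f=lambda x,y,z:onz(t,(240+(x-1.5)/4,200+(y-1.5)/4),z)
A,B,C=f(172,300,.012),f(543,324,.012),f(184,132,.012)
print(A,B,C,np.linalg.norm(B-A),np.linalg.norm(C-A))
print('stand ang',np.degrees(np.arctan2(*(A-B)[:2])),'perp',np.degrees(np.arctan2(-(C-A)[1],(C-A)[0])), 'centre',(B+C)/2)
p=[f(43,146,.088),f(41,270,.088),f(717,267,.088),f(718,143,.088)]
print('plank c',sum(p)/4,'ang',np.degrees(np.arctan2(*(p[0]+p[1]-p[2]-p[3])[:2])))
print('cross',f(91,209,.088),'scene cross',onz(s,(350+73/5,215+238/5),.088))
print('tip scene',onz(s,(426.6,303.6),.102))
E
```

```text
[ 0.4963 -0.0277  0.012 ] [ 0.4791 -0.2252  0.012 ] [ 0.5864 -0.0356  0.012 ] 0.1982564243472614 0.09044124037473314
stand ang 4.999774571769822 perp 4.96977521962537 centre [ 0.5328 -0.1304  0.012 ]
plank c [ 0.5374 -0.1379  0.088 ] ang 1.0401458580943177
cross [0.5394 0.0067 0.088 ] scene cross [0.5401 0.0074 0.088 ]
tip scene [0.5645 0.165  0.102 ]
```

```bash
python3 -m inch '[{"dz":-40,"dx":20,"dy":30},{"dz":-70,"dx":60,"dy":80},{"dz":-100,"dx":100,"dy":130},{"dz":-120,"dx":135,"dy":180},{"dz":-120,"dx":170,"dy":228},{"dz":-120,"dx":205,"dy":276},{"dz":-120,"dx":240,"dy":324},{"dz":-120,"dx":240,"dy":324}]'
```

```text
$[0]: bad value
```

```bash
python3 -m inch '[{"ax":0,"ay":0,"az":0,"dx":20,"dy":30,"dz":-40,"fingers":87},{"ax":0,"ay":0,"az":0,"dx":60,"dy":80,"dz":-70,"fingers":87},{"ax":0,"ay":0,"az":0,"dx":100,"dy":130,"dz":-100,"fingers":87},{"ax":0,"ay":0,"az":0,"dx":135,"dy":180,"dz":-120,"fingers":87},{"ax":0,"ay":0,"az":0,"dx":170,"dy":228,"dz":-120,"fingers":87},{"ax":0,"ay":0,"az":0,"dx":205,"dy":276,"dz":-120,"fingers":87},{"ax":0,"ay":0,"az":0,"dx":240,"dy":324,"dz":-120,"fingers":87},{"ax":0,"ay":0,"az":0,"dx":240,"dy":324,"dz":-120,"fingers":87}]'
```

```text
clock: 3.05
tool_pos: [0.3209, 0.2768, 0.3476]
orientation: [-179.9, -0.0, -14.6]
force: [0.1, 0.9, 0.3]
opening: 0.0866
```

```bash
python3 -m inch '[{"ax":0,"ay":0,"az":5,"dx":26,"dy":36,"dz":0,"fingers":87},{"ax":0,"ay":0,"az":15,"dx":52,"dy":72,"dz":0,"fingers":87},{"ax":0,"ay":0,"az":25,"dx":78,"dy":108,"dz":0,"fingers":87},{"ax":0,"ay":0,"az":35,"dx":104,"dy":144,"dz":0,"fingers":87},{"ax":0,"ay":0,"az":45,"dx":130,"dy":180,"dz":0,"fingers":87},{"ax":0,"ay":0,"az":55,"dx":156,"dy":216,"dz":0,"fingers":87},{"ax":0,"ay":0,"az":65,"dx":182,"dy":252,"dz":0,"fingers":87},{"ax":0,"ay":0,"az":75,"dx":207,"dy":287,"dz":0,"fingers":87}]'
```

```text
clock: 4.05
tool_pos: [0.4495, -0.0509, 0.3467]
orientation: [-180.0, 0.0, -89.8]
force: [0.7, 0.9, 0.1]
opening: 0.0872
```

```bash
python3 -m inch '[{"ax":0,"ay":0,"az":1,"dx":20,"dy":-20,"dz":25,"fingers":87},{"ax":0,"ay":0,"az":1,"dx":50,"dy":-50,"dz":55,"fingers":87},{"ax":0,"ay":0,"az":1,"dx":80,"dy":-80,"dz":90,"fingers":87},{"ax":0,"ay":0,"az":1,"dx":87,"dy":-87,"dz":105,"fingers":87},{"ax":0,"ay":0,"az":1,"dx":87,"dy":-87,"dz":105,"fingers":87}]'; python3 - <<'E'
from h import *
np.set_printoptions(precision=4,suppress=True)
w=save('wrist','w1.png');t=save('top','t2.png');s=save('scene','s2.png')
for c,S in (('wrist',w),('top',t),('scene',s)):
  for n,z in dict(plank_centre=.079,plank_cross=.088,drill_tip=.102,stand_edge=.07).items():
    for q in landmark_of(n,c)[:1]: print(c,n,q['score'],q['position'],onz(S,q['position'],z))
print(get_obs())
E
```

```text
clock: 4.68
tool_pos: [0.5363, -0.1361, 0.2401]
orientation: [179.8, -0.0, -90.5]
force: [-0.1, -0.0, 1.2]
opening: 0.0872
wrist plank_centre 0.61 [315.3, 220.4] [ 0.5389 -0.1382  0.079 ]
wrist plank_cross 0.64 [314.0, 392.2] [0.5416 0.007  0.088 ]
top plank_centre 0.83 [337.0, 250.1] [ 0.5404 -0.1429  0.079 ]
top plank_cross 0.71 [262.4, 253.1] [0.5369 0.0067 0.088 ]
top drill_tip 0.68 [260.5, 250.6] [0.5408 0.0088 0.102 ]
scene plank_centre 0.86 [310.7, 232.9] [ 0.533  -0.1381  0.079 ]
scene plank_cross 0.84 [363.9, 264.4] [0.545  0.0085 0.088 ]
scene drill_tip 0.65 [423.6, 303.5] [0.5677 0.1599 0.102 ]
scene stand_edge 0.94 [361.7, 263.7] [ 0.5349 -0.0014  0.07  ]
{'clock': 5.425, 'joint_pos': array([  6.0407,   8.5662, -13.4902,  -0.0016, -67.9446,  -6.5285]), 'qvel': array([-0.0703,  0.1569, -0.0284,  0.0365, -0.0632,  0.0837]), 'tau': array([  0.0362, -41.3248,  28.9395,   6.9013,   0.0262,  -0.0005]), 'tool_pos': array([ 0.5366, -0.1361,  0.2416]), 'orientation': array([179.9989,   0.0014, -90.4884]), 'force': array([-0.1936,  0.0568,  1.2936]), 'moment': array([ 0.0824, -0.0362, -0.0298]), 'opening': 0.08704117920544915}
```

View pics/w1.png

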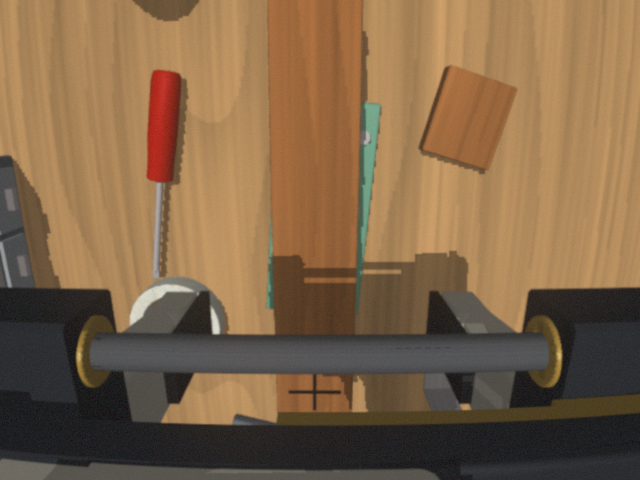

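View pics/s2.png

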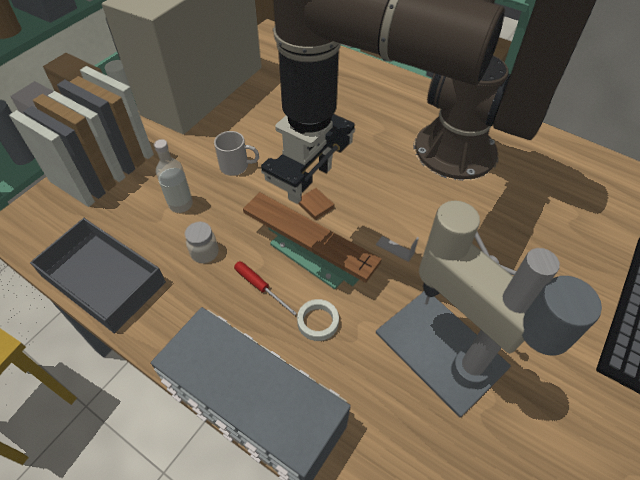

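```bash
python3 - <<'E'
from h import *
np.set_printoptions(precision=4,suppress=True)
w=snapshot('wrist')
g=cv2.cvtColor(w['image'],cv2.COLOR_RGB2LAB).astype(float)[:,:,1]
g=cv2.GaussianBlur(g,(5,5),0)
M=[]
for r in list(range(20,250,10)):
    d=np.gradient(g[r]); l=250+np.argmax(d[250:300]); q=340+np.argmin(d[340:385])
    a,b=onz(w,(l,r),.088),onz(w,(q,r),.088); M.append([*a[:2],*b[:2]])
M=np.array(M);print(M[::4], np.median(M[:,0]-M[:,2]))
for i in(0,2):
    print(np.degrees(np.arctan(np.polyfit(M[:,i+1],M[:,i],1)[0])))
m=(M[:,:2]+M[:,2:])/2;p=np.polyfit(m[:,1],m[:,0],1);print('mid at -.138',np.polyval(p,-.138),'at .007',np.polyval(p,.007),np.degrees(np.arctan(p[0])))
print('cross',onz(w,(315,392),.088))
E
```

```text
[[ 0.5693 -0.2785  0.5062 -0.2779]
 [ 0.5694 -0.2524  0.5066 -0.2518]
 [ 0.5695 -0.2258  0.507  -0.2252]
 [ 0.5703 -0.1984  0.4996 -0.1978]
 [ 0.5706 -0.17    0.5077 -0.1695]
 [ 0.5709 -0.1404  0.508  -0.1399]] 0.06318717334910873
0.7696679627522901
0.5934755716524817
mid at -.138 0.5392398704386041 at .007 0.540964977021118 0.6816321604933268
cross [0.5415 0.008  0.088 ]
```

```bash
python3 -m inch '[{"ax":0,"ay":0,"az":0.3,"dx":1,"dy":-2.5,"dz":40,"fingers":87},{"ax":0,"ay":0,"az":0.3,"dx":1,"dy":-2.5,"dz":80,"fingers":87},{"ax":0,"ay":0,"az":0.3,"dx":1,"dy":-2.5,"dz":120,"fingers":87},{"ax":0,"ay":0,"az":0.3,"dx":1,"dy":-2.5,"dz":150,"fingers":87},{"ax":0,"ay":0,"az":0.3,"dx":1,"dy":-2.5,"dz":170,"fingers":87},{"ax":0,"ay":0,"az":0.3,"dx":1,"dy":-2.5,"dz":179,"fingers":87},{"ax":0,"ay":0,"az":0.3,"dx":1,"dy":-2.5,"dz":179,"fingers":87}]'; python3 -m inch '[{"ax":0,"ay":0,"az":0,"dx":0,"dy":0,"dz":0,"fingers":75},{"ax":0,"ay":0,"az":0,"dx":0,"dy":0,"dz":0,"fingers":68},{"ax":0,"ay":0,"az":0,"dx":0,"dy":0,"dz":0,"fingers":58},{"ax":0,"ay":0,"az":0,"dx":0,"dy":0,"dz":0,"fingers":50},{"ax":0,"ay":0,"az":0,"dx":0,"dy":0,"dz":0,"fingers":50}]'
```

```text
clock: 6.35
tool_pos: [0.539, -0.1372, 0.0623]
orientation: [180.0, -0.0, -90.8]
force: [-0.5, -0.3, 0.8]
opening: 0.0869
clock: 6.98
tool_pos: [0.5393, -0.1371, 0.0632]
orientation: [-180.0, -0.0, -90.8]
force: [-1.1, 1.4, 6.0]
opening: 0.0634
```

```bash
python3 -m inch '[{"ax":0,"ay":0,"az":0.5,"dx":-8,"dy":-1,"dz":0,"fingers":50},{"ax":0,"ay":0,"az":1,"dx":-23,"dy":-2,"dz":0,"fingers":50},{"ax":0,"ay":0,"az":2,"dx":-40,"dy":-3.5,"dz":0,"fingers":50},{"ax":0,"ay":0,"az":3,"dx":-58,"dy":-5,"dz":0,"fingers":50},{"ax":0,"ay":0,"az":4,"dx":-76,"dy":-7,"dz":0,"fingers":50},{"ax":0,"ay":0,"az":4,"dx":-92,"dy":-8.5,"dz":0,"fingers":50},{"ax":0,"ay":0,"az":4,"dx":-100,"dy":-9,"dz":0,"fingers":50},{"ax":0,"ay":0,"az":4,"dx":-100,"dy":-9,"dz":0,"fingers":50}]'; python3 - <<'E'
from h import *
np.set_printoptions(precision=4,suppress=True)
w=save('wrist','w3.png');t=save('top','t3.png');s=save('scene','s3.png')
for c,S in (('wrist',w),('top',t),('scene',s)):
  for n,z in dict(plank_centre=.079,plank_cross=.088,drill_tip=.102).items():
    for q in landmark_of(n,c)[:1]: print(c,n,q['score'],q['position'],onz(S,q['position'],z))
cv2.imwrite('pics/zs3.png',cv2.resize(s['image'][235:335,350:480,::-1],None,fx=6,fy=6,interpolation=cv2.INTER_CUBIC))
cv2.imwrite('pics/zt3.png',cv2.resize(t['image'][180:300,150:310,::-1],None,fx=5,fy=5,interpolation=cv2.INTER_CUBIC))
E
```

```text
clock: 7.98
tool_pos: [0.5501, -0.0361, 0.0632]
orientation: [-179.9, 0.0, -94.7]
force: [-1.7, 3.4, 7.3]
opening: 0.0643
wrist plank_centre 0.65 [319.4, 330.1] [ 0.5503 -0.0371  0.079 ]
scene plank_centre 0.88 [346.2, 256.1] [ 0.5423 -0.0374  0.079 ]
scene plank_cross 0.72 [358.5, 265.5] [0.5539 0.0004 0.088 ]
scene drill_tip 0.85 [424.9, 304.6] [0.5685 0.1632 0.102 ]
```

View pics/zs3.png

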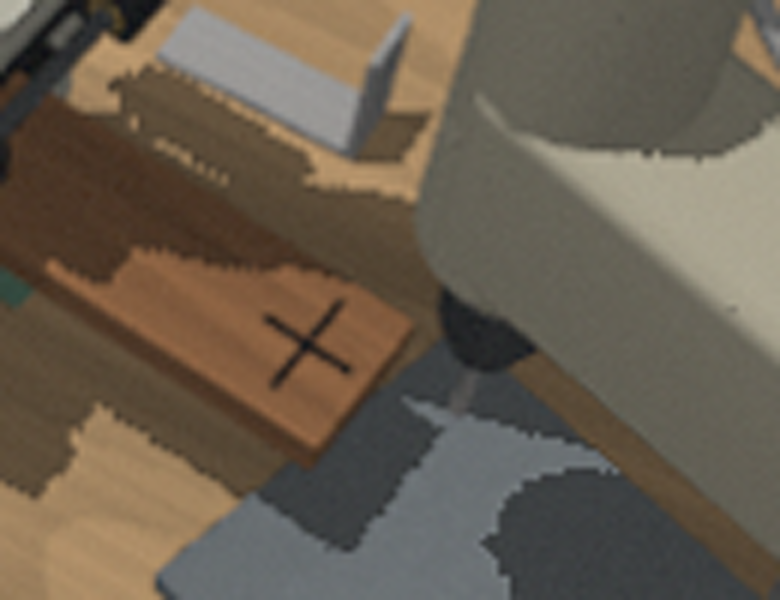

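View pics/zt3.png

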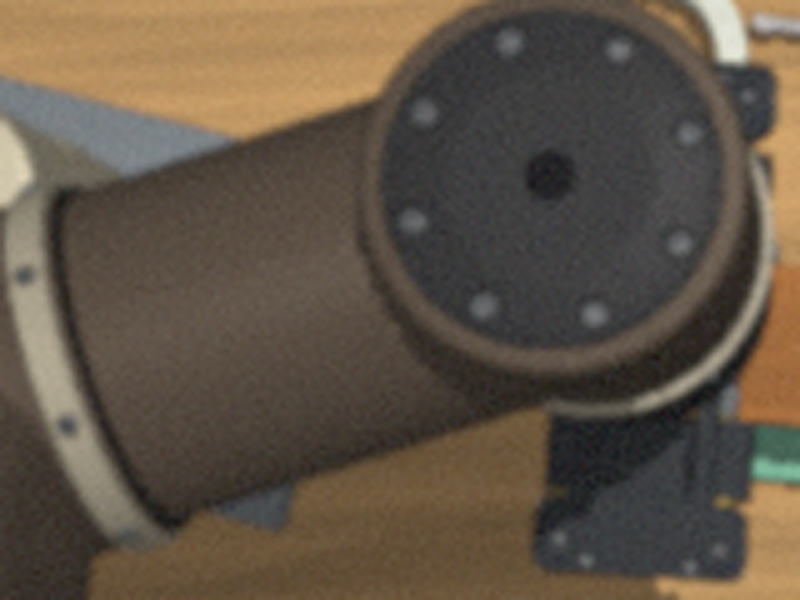

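View pics/w3.png

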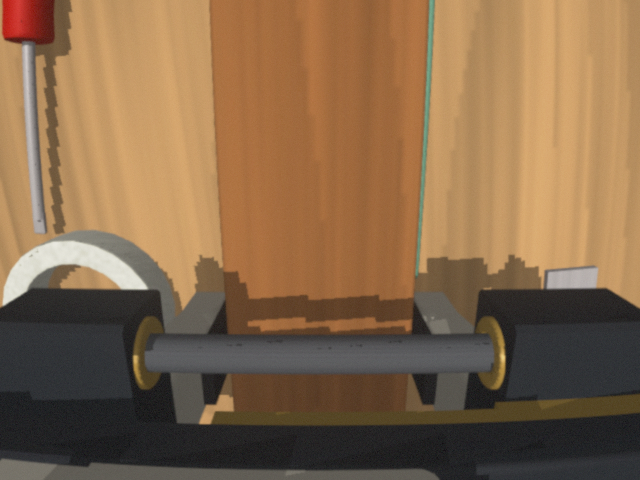

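View pics/s3.png

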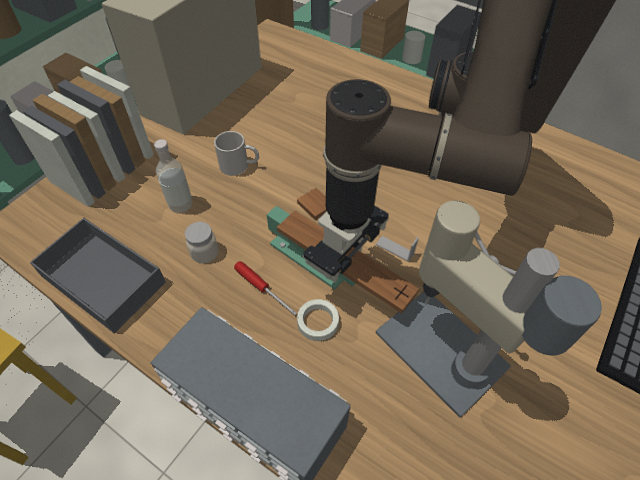

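View pics/t3.png

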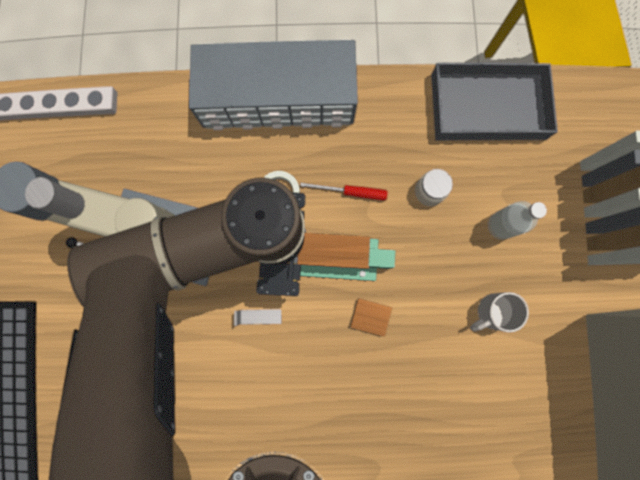

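```bash
python3 - <<'E'
from h import *
np.set_printoptions(precision=4,suppress=True)
w=snapshot('top');s=snapshot('scene')
def at(S,px,xy):
    o,d=ray(S,px); k=((np.array(xy)-o[:2])@d[:2])/(d[:2]@d[:2]); P=o+k*d; return P,np.linalg.norm(P[:2]-xy)
tip=np.array([.550,-.036])
print('cap',at(w,(260,215),tip),at(s,(357,97),tip))
# drill head top cyl center: scene (457,216) top(137,219)
print('headtop',tri([ray(s,(457,216)),ray(w,(137,219))]))
print('headtop by axis',at(s,(457,216),[.567,.162]),at(w,(137,219),[.567,.162]))
print('motor top',tri([ray(s,(572,298)),ray(w,(14,185))]), 'pulley',tri([ray(s,(544,262)),ray(w,(40,192))]))
# seam ring of horizontal cylinder: scene bottom, top edges
print('elbow right end', tri([ray(s,(528,165)),ray(w,(75,272))]))
# scene: lower edge of horizontal cylinder at (434,183) with assumed x,y on line tip->+y
for px in [(434,183),(400,170),(510,195)]:
    o,d=ray(s,px); k=(tip[0]-.0-o[0])/d[0]; print(px,o+k*d)
print('ring in top',[onz(w,(163,250),z) for z in (.4,.45,.5,.55)])
print(get_obs()['joint_pos'])
E
```

```text
cap (array([ 0.5496, -0.0354,  0.4957]), np.float64(0.0006906252898674955)) (array([ 0.5509, -0.0376,  0.503 ]), np.float64(0.0018305457470550236))
headtop [0.5669 0.1619 0.377 ]
headtop by axis (array([0.567 , 0.1621, 0.3772]), np.float64(0.00011809059081769642)) (array([0.5671, 0.1619, 0.3763]), np.float64(0.0001626229231670012))
motor top [0.6225 0.354  0.3902] pulley [0.6054 0.2996 0.411 ]
elbow right end [0.4855 0.2206 0.4533]
(434, 183) [0.55   0.1089 0.4042]
(400, 170) [0.55   0.05   0.3991]
(510, 195) [0.55   0.2192 0.4458]
ring in top [array([0.5179, 0.1147, 0.4   ]), array([0.5131, 0.0997, 0.45  ]), array([0.5084, 0.0847, 0.5   ]), array([0.5036, 0.0696, 0.55  ])]
[ 16.5896  18.3396 -26.7902  -0.0357 -44.7753 -21.3263]
```

```bash
python3 - <<'E'
import cv2
a=cv2.imread('pics/s3.png');b=cv2.imread('pics/t3.png')
cv2.imwrite('pics/za.png',cv2.resize(a[70:270,320:540],None,fx=3,fy=3,interpolation=cv2.INTER_CUBIC))
cv2.imwrite('pics/zb.png',cv2.resize(b[160:320,60:320],None,fx=3,fy=3,interpolation=cv2.INTER_CUBIC))
E
```

```text
(no output)
```

View pics/za.png

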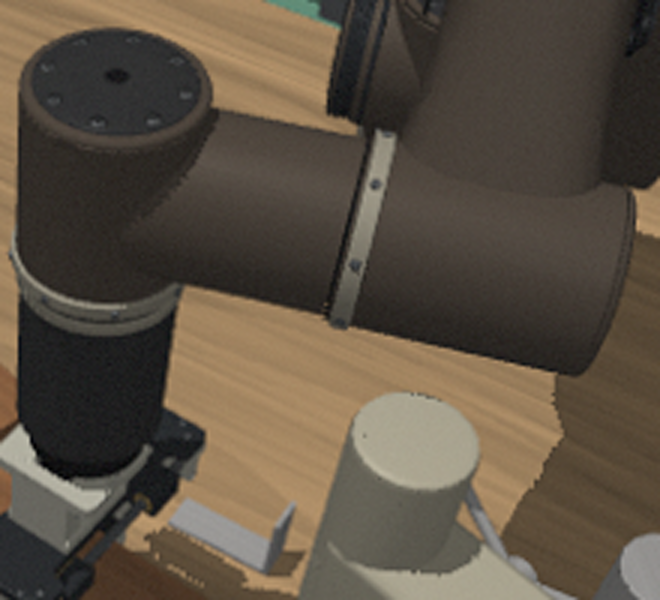

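View pics/zb.png

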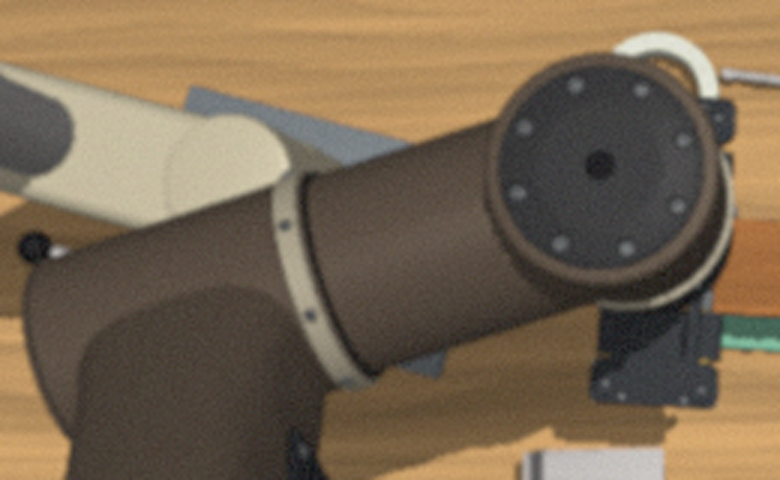

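```bash
cat > cyl.py <<'E'
from h import *
from scipy.optimize import least_squares
np.set_printoptions(precision=4,suppress=True)
w=snapshot('top');s=snapshot('scene')
S=[ray(s,(320+(x-1)/3,70+(y-1)/3)) for x,y in [(215,110),(360,131),(190,283),(320,312),(440,345),(560,375)]]
T=[ray(w,(60+(x-1)/3,160+(y-1)/3)) for x,y in [(320,172),(490,122),(385,368),(560,315)]]
def f(p):
    h,r,a,x=p; P=np.array([x,-.036,h]);u=np.array([-np.sin(a),np.cos(a),0]);o=[]
    for q,d in S+T:
        n=np.cross(d,u);n/=np.linalg.norm(n);o.append(abs((q-P)@n)-r)
    return np.array(o)
q=least_squares(f,[.44,.06,.29,.55]);print(q.x,np.degrees(q.x[2]),q.fun*1000,'bottom',q.x[0]-q.x[1])
print('end', tri([ray(s,(320+635/3,70+210/3)),ray(w,(60+25/3,160+310/3))]))
# drill head rim in scene/top: radius
for c in ((457-20.5,216),(479,216)): print(onz(s,c,.377))
E
python3 cyl.py
```

```text
[0.4416 0.0459 0.2655 0.5463] 15.21025071709826 [-2.4127  2.6652 -0.1696 -1.252   0.6909  0.9758  0.0033 -0.2718  0.2018
 -0.4309] bottom 0.39563778046757836
end [0.4932 0.2091 0.5011]
[0.5848 0.1357 0.377 ]
[0.5473 0.1906 0.377 ]
```

```bash
python3 - <<'E'
from h import *
np.set_printoptions(precision=4,suppress=True)
s=snapshot('scene')
f=lambda x,y,z:onz(s,(350+(x-2.5)/6,235+(y-2.5)/6),z)
print('cross',f(308,344,.088),'tip',f(457,410,.102), 'cross shifted', )
c1,c2=f(412,322,.088),f(318,447,.088); print(c1,c2,(c1+c2)/2,np.linalg.norm(c1-c2),'perp ang',np.degrees(np.arctan2(-(c2-c1)[1],(c2-c1)[0])))
o=get_obs();print(o['tool_pos'],o['orientation'],o['force'])
a=np.radians(-90-o['orientation'][2]);print('pred',o['tool_pos'][:2]+.1445*np.array([np.sin(a),np.cos(a)]))
E
```

```text
cross [0.5609 0.107  0.088 ] tip [0.564  0.1629 0.102 ] cross shifted
[0.5329 0.1328 0.088 ] [0.5945 0.1288 0.088 ] [0.5637 0.1308 0.088 ] 0.06165988581749048 perp ang 3.6987041984397155
[ 0.5501 -0.0361  0.0632] [-179.9211    0.0567  -94.7631] [-1.1053  4.0419  6.2427]
pred [0.5621 0.1079]
```

```bash
python3 -m inch '[{"ax":0,"ay":0,"az":0,"dx":-6,"dy":0,"dz":0,"fingers":50},{"ax":0,"ay":0,"az":0,"dx":-16,"dy":0,"dz":0,"fingers":50},{"ax":0,"ay":0,"az":0,"dx":-27,"dy":0,"dz":0,"fingers":50},{"ax":0,"ay":0,"az":0,"dx":-38,"dy":0,"dz":0,"fingers":50},{"ax":0,"ay":0,"az":0,"dx":-47,"dy":0,"dz":0,"fingers":50},{"ax":0,"ay":0,"az":0,"dx":-53,"dy":0,"dz":0,"fingers":50},{"ax":0,"ay":0,"az":0,"dx":-55.5,"dy":0,"dz":0,"fingers":50},{"ax":0,"ay":0,"az":0,"dx":-55.5,"dy":0,"dz":0,"fingers":50}]'; python3 - <<'E'
from h import *
np.set_printoptions(precision=4,suppress=True)
t=save('top','t4.png');s=save('scene','s4.png');w=save('wrist','w4.png')
for c,S in (('wrist',w),('top',t),('scene',s)):
  for n,z in dict(plank_centre=.079,plank_cross=.088,drill_tip=.102).items():
    for q in landmark_of(n,c)[:1]: print(c,n,q['score'],q['position'],onz(S,q['position'],z))
cv2.imwrite('pics/zs4.png',cv2.resize(s['image'][265:335,380:470,::-1],None,fx=8,fy=8,interpolation=cv2.INTER_CUBIC))
print(get_obs())
E
```

```text
clock: 9.82
tool_pos: [0.5542, 0.0183, 0.0629]
orientation: [-180.0, -0.0, -94.8]
force: [-0.8, -1.5, 6.4]
opening: 0.0638
wrist plank_centre 0.93 [318.4, 328.9] [0.5548 0.0166 0.079 ]
top plank_centre 0.8 [259.1, 245.4] [0.5534 0.0141 0.079 ]
scene plank_centre 0.93 [365.5, 268.6] [0.5468 0.0145 0.079 ]
scene plank_cross 0.79 [421.9, 308.3] [0.5711 0.1606 0.088 ]
scene drill_tip 0.94 [425.8, 307.2] [0.5728 0.1673 0.102 ]
{'clock': 10.425, 'joint_pos': array([ 22.139 ,  18.6439, -26.364 ,   0.0293, -44.9738, -26.9335]), 'qvel': array([-0.0923, -0.0678,  0.0004,  0.0237, -0.0171,  0.0261]), 'tau': array([  0.6605, -45.6423,  21.1972,   4.3463,   0.6126,  -0.0016]), 'tool_pos': array([0.5543, 0.0183, 0.063 ]), 'orientation': array([-179.9743,   -0.0102,  -94.7737]), 'force': array([-1.4423, -0.9771,  6.4634]), 'moment': array([-0.5842,  0.3257, -0.0421]), 'opening': 0.0636564260911467}
```

View pics/zs4.png

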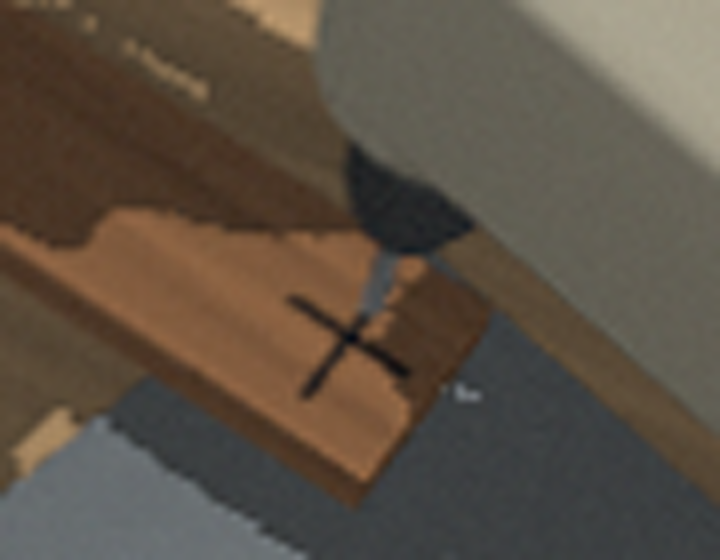

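View pics/s4.png

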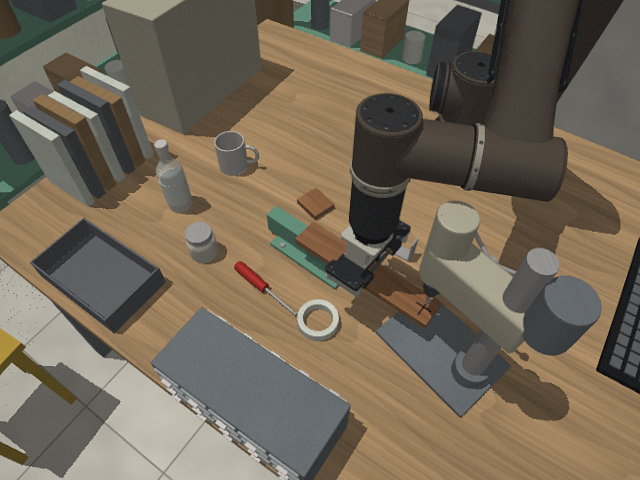

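View pics/w4.png

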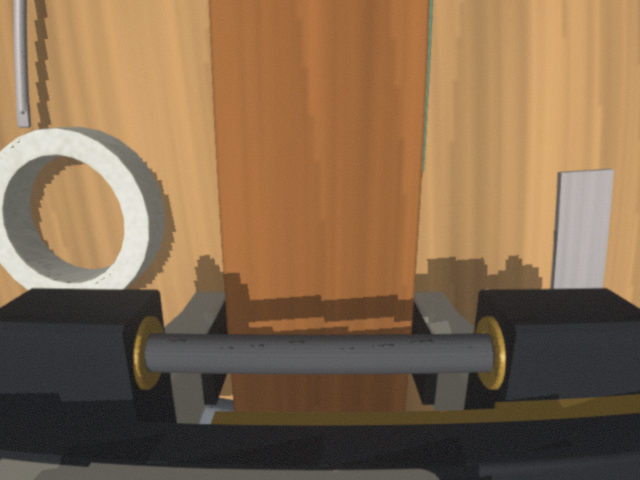

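```bash
python3 - <<'E'
from h import *
np.set_printoptions(precision=4,suppress=True)
s=snapshot('scene')
f=lambda x,y,z:onz(s,(380+(x-3.5)/8,265+(y-3.5)/8),z)
C=f(350,338,.088); print('cross',C,'tip',f(370,313,.102),f(368,318,.102))
p=proj(s,C+[0,0,.014]); print('expected tip px in zoom',(p-[380,265])*8+3.5)
for d in ([.007,0],[0,.007]): print(d,(proj(s,C+[*d,.014])-[380,265])*8+3.5)
E=(f(490,305,.088)+f(365,482,.088))/2; print('end',E, np.degrees(np.arctan2(*(E-np.array([.5543,.0183,.088]))[:2])))
E
```

```text
cross [0.5664 0.1614 0.088 ] tip [0.5656 0.1638 0.102 ] [0.5671 0.164  0.102 ]
expected tip px in zoom [360.0653 310.812 ]
[0.007, 0] [347.4546 331.2945]
[0, 0.007] [385.1555 324.5101]
end [0.5692 0.1849 0.088 ] 5.121643092565774
```

```bash
python3 -m inch '[{"ax":0,"ay":0,"az":0,"dx":-1.5,"dy":0,"dz":0,"fingers":50},{"ax":0,"ay":0,"az":0,"dx":-1.5,"dy":0,"dz":0,"fingers":50},{"ax":0,"ay":0,"az":0,"dx":-1.5,"dy":0,"dz":0,"fingers":50},{"ax":0,"ay":0,"az":0,"dx":-1.5,"dy":0,"dz":0,"fingers":50}]'; python3 - <<'E'
from h import *
np.set_printoptions(precision=4,suppress=True)
s=save('scene','s5.png')
for n,z in dict(plank_cross=.088,drill_tip=.102).items():
    for q in landmark_of(n,'scene')[:1]: print(n,q['score'],q['position'],onz(s,q['position'],z))
a,b=[cv2.cvtColor(cv2.imread(f'pics/{f}'),6).astype(float)[10:240,190:440] for f in('w3.png','w4.png')]
w=save('wrist','w5.png')
for f in('w3.png','w4.png','w5.png'):
    L=cv2.GaussianBlur(cv2.cvtColor(cv2.imread('pics/'+f),cv2.COLOR_BGR2LAB),(5,5),0)[:,:,1].astype(float)
    print(f,[(190+np.argmax(np.gradient(L[r])[190:240]),390+np.argmin(np.gradient(L[r])[390:440])) for r in(10,50,100,150,200)])
cv2.imwrite('pics/zs5.png',cv2.resize(s['image'][265:335,380:470,::-1],None,fx=8,fy=8,interpolation=cv2.INTER_CUBIC))
o=get_obs();print(o['tool_pos'],o['orientation'],o['force'],o['moment'],o['opening'],o['clock'])
E
```

```text
clock: 10.98
tool_pos: [0.5543, 0.0195, 0.0629]
orientation: [-180.0, -0.0, -94.8]
force: [-0.2, -3.1, 5.9]
opening: 0.0637
plank_cross 0.66 [423.1, 307.4] [0.5678 0.1617 0.088 ]
drill_tip 0.81 [425.2, 305.1] [0.5691 0.1642 0.102 ]
w3.png [(np.int64(209), np.int64(428)), (np.int64(211), np.int64(427)), (np.int64(213), np.int64(425)), (np.int64(216), np.int64(422)), (np.int64(219), np.int64(419))]
w4.png [(np.int64(209), np.int64(429)), (np.int64(211), np.int64(427)), (np.int64(213), np.int64(425)), (np.int64(216), np.int64(422)), (np.int64(219), np.int64(419))]
w5.png [(np.int64(209), np.int64(429)), (np.int64(211), np.int64(427)), (np.int64(213), np.int64(425)), (np.int64(215), np.int64(422)), (np.int64(219), np.int64(419))]
[0.5543 0.0195 0.0629] [-179.9883   -0.0325  -94.775 ] [-1.2442 -2.7521  5.2727] [-1.1768  0.2301 -0.0051] 0.06344164138494197 11.175
```

View pics/zs5.png

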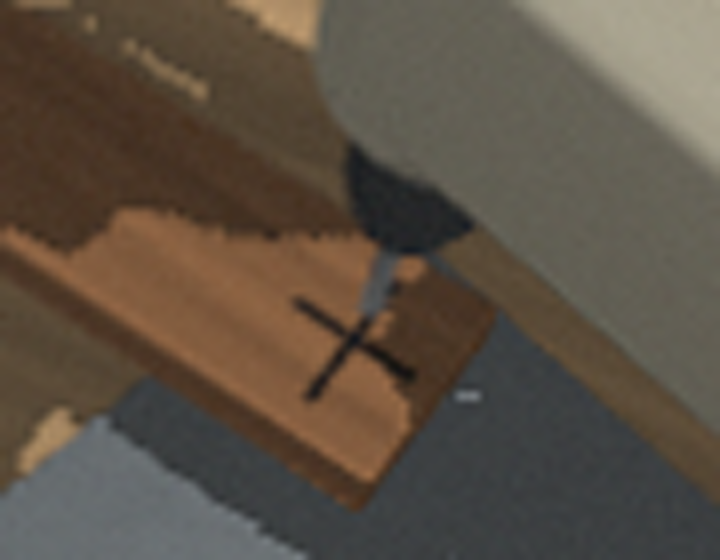

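```bash
python3 -c "
from plant import *
print(close_job()); o=get_obs(); print(o['tool_pos'],o['force'],o['clock'])"
```

```text
the job is handed in; nothing more can be done
None
the job is handed in; nothing more can be done
```

I gripped the plank across its middle and slid it about 155 mm outward along the stand, turning it about 4° so it lies straight along the beam. I then handed the job in with the fingers still holding it; no verdict is reported.

**Cross and bit:** Before the last 1.5 mm nudge, I measured the cross at about (0.566, 0.161). After it, I put the cross at about (0.567, 0.163) by adding the nudge to that reading. The bit tip came out at about (0.567, 0.163). My different estimates of the tip (by eye, the networks, the drill head's axis) differed by about 5 mm. The final network readings of cross and tip were about 3 mm apart, inside the 7 mm limit.

**Straight and level:** The plank was about 0.2° off the stand's direction. The tool was level, and the plank's edges in the wrist camera did not shift during the final slide. Its height was not measured directly; the tool height stayed constant at 63 mm.

**Grip and clearance:** The fingers were holding at 63 to 64 mm opening. There was a steady upward push of about 5 to 6 N on the tool, probably light pressing on the stand. A forearm link passes above the drill head with an estimated 18 mm of clearance, which I calculated from the pictures before the last slide and did not check again. I saw no sign of contact with the drill, and nothing else on the desk looked moved in the last full picture.

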